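Check a re-sealed hand-lever valve for a sticking spool

ROBOT

A 7-joint arm with a two-finger parallel gripper is mounted at the origin on a cart in front of the work surface, level with it; the furniture and walls round the work are solid. World frame = base frame: x ahead of the robot, y to its left, z up, the work surface at z = 0. Lengths are in mm, angles in rad, forces in N, time in s.
With the tool pointing down it reaches from about 400 to 900 mm from the base axis. Payload 5.6 kg.
Tool frame: the origin (TCP) lies midway between the tips of the shut fingers; the grasp point (between the pads) lies 19 mm behind it; x points along the fingers, y is the direction in which the jaws open and shut, and the axes are right-handed (so a half turn about x gives the same grasp; the last joint's range is limited). The gripper opens to 92 mm and grips with 3 to 60 N. Pads are 20 mm wide; open, the fingers measure 128 mm over their backs; the gripper's body (75 mm by 189 mm) begins 69 mm behind the grasp point.
Start: joints at [1.103, 0.468, -0.012, 1.603, 0.006, 1.071, -0.056], TCP at [267.851, -592.254, 214.592] pointing down, gripper open.
Joint ranges: [-2.53, 2.53], [-0.31, 2.02], [-1.57, 1.55], [0.28, 2.44], [-1.29, 4.43], [0.15, 1.84], [-2.92, 2.92]. Speed limits (rad/s): [2.57, 2.57, 3.14, 3.14, 3.14, 3.14, 3.14].

INTERFACE

Orientations are given as a rotation vector (axis times angle).
In Python, from cell import robot, grip, kin, viewer gives the robot as it stands. Calls block until the motion is done:
- robot.movep(position, orientation): joint-space move of the TCP to a pose.
- robot.servo_line(position, feed=150, rotation=None): straight line of the TCP; rotation=None keeps the orientation; feed is the mean speed in mm/s.
- robot.goto_joints(angles): joint-space move.
- grip(opening, newtons=None): opening from 0.0 (shut) to 1.0 (fully open); newtons is the grip in N (None keeps the last); returns when the fingers have stopped.
- robot.hold(seconds).
- kin.ik(position, orientation): joint angles nearest the present ones, or None.
- robot.observe(): the state.
- viewer.read_camera(name): name is "scene" or "top"; returns the picture (420x560x3 uint8, red, green, blue); there is no depth.
- viewer.camera_info(name): a dict with "camera_matrix" (3x3 intrinsics, pixels), "k1" (the pictures are not rectified: a ray, as slopes to the right and down, at radius r is drawn at 1 + k1 r^2 times it, then the intrinsics apply), "R" (3x3) and "t" (3): a world point X has camera coordinates R X + t. Camera axes: x right, y down, z forward; pixel columns grow to the right and rows downward; lengths in mm; the calibration is good to about 2 mm. A picture is of the moment at which its call begins. camera_info takes no time and is no camera call.
A pose or a line that the arm cannot do raises robot.IKError and nothing moves.
- robot.job_done(): hands the job in, once; it reports no verdict.
Trained networks look in the newest picture that a camera, given by its name, has taken for a name from the list of things; names that differ only in an ending like _2 or _b are one class to them, and where a whole thing is asked for, a point or a joint stands for the part that bears it (a point fixed in the world has none). Each returns a list of dicts, best first, with "confidence" (0 to 1); they miss things now and then, are a little off and sometimes report something else, mostly with a low value. They report only what shows in the picture. A call takes as long as a camera call.
- viewer.silhouettes(name, camera): "mask" (420x560 bool, what is visible of it).
- viewer.pinpoint(name, camera): "at" ([x, y, z] in mm, in the coordinates of the camera as it stood for that picture, good to about 4 mm: a listed point, or the origin of a listed thing).
The state is a dict: "t": time; "joints": joint angles; "joint_velocities": joint speeds; "joint_torque": joint torques, N m; "tcp_pos": TCP position; "tcp_rot": TCP orientation; "contact_force": force on the tool from outside, world axes, zero at the start; "wrist_torque": the same for the moment, N m; "grip_width": opening from 0.0 (shut) to 1.0 (fully open).
Only numpy, scipy, OpenCV 4.12 (cv2) and the standard library are available. Lean on these libraries where they do the work, as an engineer would, in place of code of your own. Each camera call takes 0.05 s, during which the arm holds its last target.

TASK

This lift-table control valve, standing in the red box, has just been re-sealed and its spool has to be checked for sticking. Swing the transport lock off the lever, right round to its stop, and leave it there; then tip the lever fully over, away from the valve body, hold it there for about two seconds, then let go so that it springs back upright. Leave the tools lying round the box where they are.

Things in the scene. Friction and masses are not known exactly. Their poses are not given: they have to be found in the camera images.
- valve: Grey cast hydraulic hand-lever valve on a folded steel bracket, fixed inside the red box. Origin: on the bench top below the lock's pivot; z up, x along the valve from the lever end (-x) to the silver spring cap (+x). Bracket and casting fill x -67 to 104, y -42 to 35 mm; the casting's top is at z 102 mm, below the box's rim; lock bar and lever stand above it.
- lever (a joint): Tilt of the control lever (rad) about a level fulcrum along the valve's y axis. 0 = upright (neutral), positive = the knob tipped away from the valve body (towards valve -x); stops at -0.42 and +0.42. A spring centres it: about 7 N at the knob holds it at 0.4; let go, it comes back upright by itself. While the lock is on, it can move only about 0.06 rad.
- lever_knob (a point): Centre of the black ball knob (34 mm across) on top of the lever's 10 mm steel rod, 130 mm from the fulcrum; when upright at valve x -50, y 0, z 200 mm. It moves with the lever: fully tipped away from the body it is 53 mm further out and 11 mm lower.
- lever_fulcrum (a point): The lever's fulcrum: the middle of its pin, at valve x -50, y 0, z 70 mm; fixed to the valve.
- lock (a joint): Swing of the transport lock (rad) about its upright pivot, counted anticlockwise from above. 0 to 0.12 = on: the hook at its lever end reaches round the lever rod. 1.1 = fully off, against its stop pin. It stays where it is put; about 1.3 N sideways at its knob moves it.
- lock_knob (a point): Middle of the black upright finger knob on the lock, 21 mm across; its straight part spans 14 mm below to 14 mm above this point, on a thinner neck; the top of the flat lock bar is 28 mm below. It stands on the end away from the lever, 56 mm from the pivot: at valve x 56, y 0, z 156 mm at joint value 0. It swings towards valve +y.
- lock_pivot (a point): The lock's pivot at the underside of the bar, at valve x 0, y 0, z 122 mm; fixed to the valve. The lock is a flat steel bar 18 mm wide, 6 mm thick (z 122 to 128) on top of the valve; the hook at its lever end swings off the lever rod towards valve -y.
- red_box: The open red steel box on the bench that the valve stands in, fixed, always in the same place, square to the robot's axes. Its origin is on the bench top below its middle. The rim is 130 mm above the bench; outside it measures 239 (x) x 355 (y) mm, the opening 164 x 295 mm.
- spanner: Bystander: combination spanner 170 x 28 x 6 mm lying on the bench behind the box, origin under its middle, x along it.
- key_set: Bystander: hex-key folder 85 x 28 x 21 mm lying on the bench left of the box, origin under its middle, x along it.
- pliers: Bystander: combination pliers 185 x 59 x 13 mm lying on the bench left of the box, origin under their middle, x along them.
- oil_can: Bystander: green pump oil can 148 x 90 x 207 mm with a brass spout, standing on the bench behind on the left, origin under its middle.

How it is judged:
By the outcome, as a careful person would: the job done as asked, in the order asked, and still so for the second after the job is handed in, with the robot touching nothing.
It also fails if it takes over 45 s, if anything falls off the work surface, if the arm or the gripper's body presses on something with over 40 N, if the wrist force passes 120 N, or if a joint passes its speed limit or range.

## Working session

There is one attempt and no reset: what is moved stays moved. The work goes in short steps, each a Python script; the robot and the scene stay as the last script left them, time stands still between calls to the robot, and variables do not carry over. Pictures are saved under pics/ and viewed, and the job is handed in when it is done.

```bash
ls; mkdir -p pics
python3 - <<'E'
from cell import robot, grip, kin, viewer
import cv2, numpy as np
for c in ("scene","top"):
    im=viewer.read_camera(c); cv2.imwrite(f"pics/{c}0.png",im[:,:,::-1])
    I=viewer.camera_info(c); R=np.array(I["R"]);t=np.array(I["t"])
    print(c,"cam at",(-R.T@t).round())
    for n in ("valve","lever_knob","lever_fulcrum","lock_knob","lock_pivot","red_box","oil_can"):
        for d in viewer.pinpoint(n,c)[:2]:
            print(n,round(d["confidence"],2),(R.T@(np.array(d["at"])-t)).round(1))
s=robot.observe();print(s["t"],s["tcp_pos"],s["tcp_rot"],s["contact_force"],s["grip_width"])
E
```

```text
pics
scene cam at [ 172. -277.  656.]
valve 0.63 [506.   99.5   0.7]
lever_knob 0.86 [495.8 144.  202. ]
lever_fulcrum 0.94 [492.8 149.9  69.7]
lock_knob 0.86 [515.7  41.1 156.6]
lock_pivot 0.77 [508.4  92.2 122.6]
oil_can 0.93 [628.2 414.8   3.8]
top cam at [446. 233. 985.]
valve 0.96 [508.   96.8  -3.2]
valve 0.54 [505.1 381.6  -2.6]
lever_knob 0.54 [492.4 145.7 199.9]
lever_fulcrum 0.95 [496.9 141.5  65.1]
lever_fulcrum 0.34 [493.1 147.3 200. ]
lock_knob 0.62 [515.6  43.7 151.4]
lock_pivot 0.72 [501.1  93.4 120.9]
oil_can 0.8 [6.320e+02 4.178e+02 5.000e-01]
oil_can 0.22 [518.7  42.7 157. ]
0.8 [ 267.8287804  -592.25459943  214.59704292] [ 1.98684993  0.42835073 -1.9869709 ] [ 0.14471396 -0.07589366  0.30314871] 0.9982580732526883
```

View pics/scene0.png

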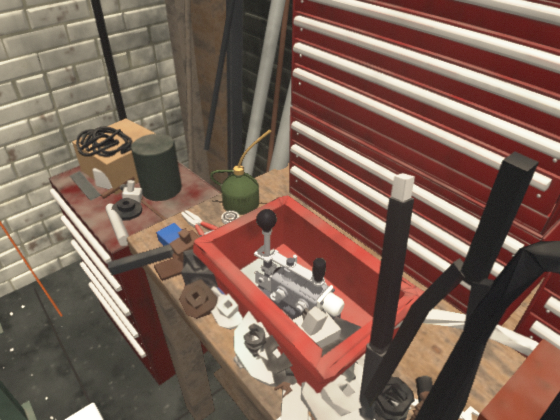

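View pics/top0.png

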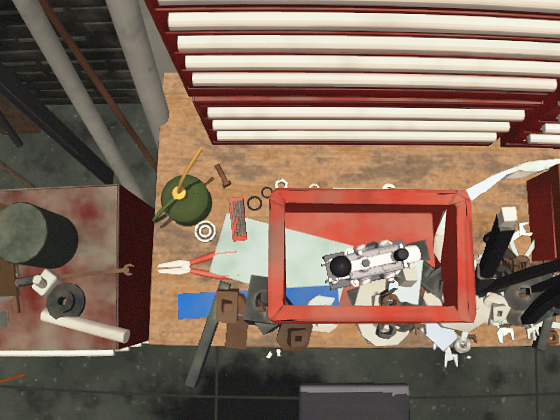

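The scene view shows the valve in the box, with the lever ball at about (266,220) and the lock knob at about (319,268). The top view shows the lever ball at (341,266) and the lock knob at (402,255). The lever end points to world +y, so the lock swings towards +x. I'll refine both positions with masks and triangulation.

```bash
cat > h.py <<'E'
from cell import robot, grip, kin, viewer
import cv2, numpy as np
from scipy.optimize import least_squares
from scipy.spatial.transform import Rotation as Ro
def W(c,p):
    I=viewer.camera_info(c); return np.array(I["R"]).T@(np.array(p)-np.array(I["t"]))
def P(c,X):
    I=viewer.camera_info(c); q=np.array(I["R"])@np.array(X)+np.array(I["t"]); K=np.array(I["camera_matrix"])
    s=q[:2]/q[2]; s=s*(1+I["k1"]*(s@s)); return K[:2,:2]@s+K[:2,2]
def see(tag):
    """pinpoints in both cams"""
    out={}
    for c in ("scene","top"):
        im=viewer.read_camera(c); cv2.imwrite(f"pics/{tag}_{c}.png",cv2.cvtColor(im,cv2.COLOR_RGB2BGR))
        for n in ("lever_knob","lever_fulcrum","lock_knob","lock_pivot","valve"):
            d=[x for x in viewer.pinpoint(n,c) if x["confidence"]>.5]
            if d: out[(n,c)]=W(c,d[0]["at"])
    return out
def model(v,lever=None,lock=None):
    x,y,a=v[:3]; lk,lv=v[3],v[4]
    loc={"valve":[0,0,0],"lever_fulcrum":[-50,0,70],"lock_pivot":[0,0,122],
     "lock_knob":[56*np.cos(lk),56*np.sin(lk),156],"lever_knob":[-50-130*np.sin(lv),0,70+130*np.cos(lv)]}
    R=Ro.from_euler("z",a).as_matrix()
    return {k:R@np.array(p)+[x,y,0] for k,p in loc.items()}
def fit(obs):
    def f(v):
        m=model(v); return np.concatenate([(m[k[0]]-p)/4 for k,p in obs.items()])
    return least_squares(f,[505,95,-1.36,0.05,0],loss="soft_l1")
E
python3 - <<'E'
from h import *
obs={}
for i in range(3):
    for k,p in see("a").items(): obs[k+(i,)]=p
for k in sorted(obs): print(k,obs[k].round(1))
r=fit(obs); print(r.x.round(3)); print({k:p.round(1) for k,p in model(r.x).items()})
for c in("scene","top"):
    im=cv2.imread(f"pics/a_{c}.png"); x0,y0=(210,190) if c=="scene" else (300,210)
    for n,p in model(r.x).items():
        print(c,n,P(c,p).round(1))
    z=cv2.resize(im[y0:y0+140,x0:x0+185],None,fx=4,fy=4)
    for n,p in model(r.x).items():
        u=(P(c,p)-[x0,y0]+.5)*4; cv2.drawMarker(z,tuple(int(q) for q in u),(0,255,0),0,14,1)
    cv2.imwrite(f"pics/a_{c}z.png",z)
    for n in("lever_knob","lock_knob"):
        for d in viewer.silhouettes(n,c)[:1]:
            ys,xs=np.nonzero(d["mask"]);print(c,n,d["confidence"],xs.min(),xs.max(),ys.min(),ys.max())
E
```

```text
('lever_fulcrum', 'scene', 0) [494.6 147.8  67. ]
('lever_fulcrum', 'scene', 1) [492.7 147.1  68.9]
('lever_fulcrum', 'scene', 2) [491.8 149.6  69.6]
('lever_fulcrum', 'top', 0) [496.7 146.8  68.3]
('lever_fulcrum', 'top', 1) [496.5 145.   65.7]
('lever_knob', 'scene', 0) [496.9 147.6 202.5]
('lever_knob', 'scene', 1) [495.1 146.6 201.7]
('lever_knob', 'scene', 2) [497.3 144.3 204.4]
('lever_knob', 'top', 0) [495.5 146.2 200.7]
('lever_knob', 'top', 1) [494.3 149.5 201.9]
('lever_knob', 'top', 2) [492.8 147.7 200.2]
('lock_knob', 'scene', 0) [516.6  43.6 158.7]
('lock_knob', 'scene', 1) [519.3  40.8 157. ]
('lock_knob', 'scene', 2) [518.1  44.8 154.5]
('lock_knob', 'top', 0) [516.6  42.8 150.7]
('lock_knob', 'top', 1) [516.5  41.  155.2]
('lock_knob', 'top', 2) [504.9 382.1  -1.1]
('lock_pivot', 'scene', 0) [504.8  99.8 120.7]
('lock_pivot', 'scene', 1) [506.8  97.8 125.5]
('lock_pivot', 'scene', 2) [507.3  98.4 124.1]
('lock_pivot', 'top', 0) [505.   94.7 122.8]
('lock_pivot', 'top', 1) [499.9  96.5 121.3]
('lock_pivot', 'top', 2) [503.4  96.  121.6]
('valve', 'scene', 0) [504.7  95
[... 208 characters left out ...]
01 -1.37500e+00  1.70000e-02  2.00000e-03]
{'valve': array([504.8,  97.7,   0. ]), 'lever_fulcrum': array([495.1, 146.7,  70. ]), 'lock_pivot': array([504.8,  97.7, 122. ]), 'lock_knob': array([516.7,  42.9, 156. ]), 'lever_knob': array([495. , 146.9, 200. ])}
scene valve [288.3 311.8]
scene lever_fulcrum [267.2 274. ]
scene lock_pivot [289.2 267. ]
scene lock_knob [317.9 268.2]
scene lever_knob [265.6 219.7]
scene lever_knob 0.83 255 276 208 268
scene lock_knob 0.59 255 326 247 287
top valve [354.2 267.8]
top lever_fulcrum [332.1 270.8]
top lock_pivot [364.1 263.5]
top lock_knob [400.7 255. ]
top lever_knob [339.9 266.3]
top lever_knob 0.82 330 350 257 276
top lock_knob 0.77 326 408 248 280
```

```bash
python3 -c "
import cv2,numpy as np
a=cv2.imread('pics/a_scenez.png');b=cv2.imread('pics/a_topz.png')
cv2.imwrite('pics/ab.png',cv2.resize(np.vstack([a,b]),None,fx=.53,fy=.53,interpolation=cv2.INTER_AREA))"
```

```text
(no output)
```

View pics/ab.png

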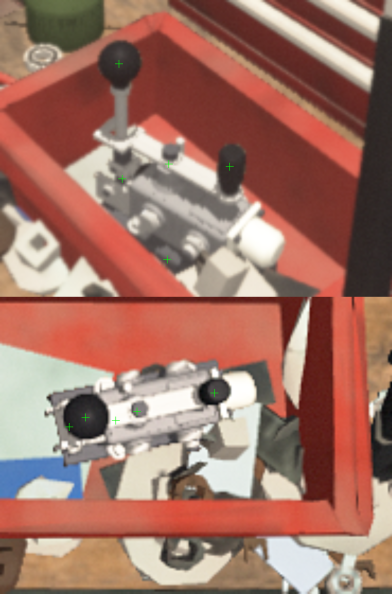

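The fitted markers land on both knobs and the pivot bolt. Next I check IK and paths for the lock swing.

```bash
cat >> h.py <<'E'
V=[504.8,97.7,-1.375,0.017,0.0]
def rot(psi):
    x=np.array([0,0,-1.]); y=np.array([np.cos(psi),np.sin(psi),0]); 
    return Ro.from_matrix(np.column_stack([x,y,np.cross(x,y)])).as_rotvec()
def lockp(lk,z): 
    p=model([*V[:3],lk,0])["lock_knob"].copy(); p[2]=z; return p
E
python3 - <<'E'
from h import *
for psi in (0.75,0.75-np.pi,-.2,-.2+np.pi,V[2],V[2]+np.pi,V[2]+np.pi/2,V[2]-np.pi/2):
    for p in (lockp(0,280),lockp(0,147),lockp(1.3,147),[495,147,185],[484,200,180]):
        q=kin.ik(list(p),list(rot(psi))); print(round(psi,2),None if q is None else np.round(q,2))
print(lockp(1.1,147))
E
```

```text
0.75 [ 0.49  0.27 -0.75  1.81  0.2   1.14  0.42]
0.75 [ 0.42  0.44 -0.7   1.95  0.36  0.88  0.29]
0.75 [ 0.33  0.53 -0.72  1.83  0.42  0.94  0.17]
0.75 [ 0.43  0.48 -0.99  1.91  0.47  1.01 -0.01]
0.75 [ 0.41  0.59 -1.15  1.89  0.62  1.07 -0.24]
-2.39 [ 0.2   0.21 -0.39  1.83  0.09  1.12 -2.62]
-2.39 [ 0.06  0.35 -0.25  1.97  0.11  0.83 -2.64]
-2.39 [-0.02  0.43 -0.26  1.85  0.14  0.88 -2.73]
-2.39 [-1.23  0.46  1.13  2.01 -0.5   0.99 -2.25]
-2.39 [-1.17  0.39  0.89  1.99 -0.37  0.94 -2.48]
-0.2 [ 0.41  0.25 -0.65  1.82  0.16  1.13 -0.5 ]
-0.2 [ 0.34  0.41 -0.59  1.95  0.29  0.87 -0.61]
-0.2 [ 0.25  0.5  -0.61  1.83  0.35  0.92 -0.72]
-0.2 [ 0.35  0.43 -0.87  1.91  0.39  0.98 -0.9 ]
-0.2 [ 0.39  0.56 -1.09  1.89  0.57  1.05 -1.15]
2.94 [ 0.84  0.5  -1.3   1.8   0.51  1.24  2.34]
2.94 [ 0.8   0.78 -1.32  1.93  0.85  1.14  2.07]
2.94 [ 0.65  0.88 -1.33  1.81  0.92  1.23  1.99]
2.94 [ 0.6   0.69 -1.31  1.9   0.74  1.15  1.95]
2.94 [ 0.49  0.72 -1.32  1.89  0.76  1.17  1.83]
-1.38 [ 0.33  0.23 -0.55  1.82  0.13  1.13 -1.64]
-1.38 [ 0.23  0.38 -0.45  1.96  0.22  0.85 -1.72]
-1.38 [ 0.16  0
[... 210 characters left out ...]
.94  0.48  0.93  1.2 ]
1.77 [ 0.41  0.57 -0.84  1.82  0.51  0.98  1.12]
1.77 [ 0.55  0.6  -1.2   1.9   0.63  1.09  0.86]
1.77 [ 0.44  0.62 -1.19  1.89  0.65  1.09  0.75]
0.2 [ 0.44  0.26 -0.69  1.81  0.18  1.14 -0.11]
0.2 [ 0.37  0.42 -0.64  1.95  0.32  0.87 -0.24]
0.2 [ 0.28  0.51 -0.66  1.83  0.38  0.93 -0.35]
0.2 [ 0.38  0.44 -0.91  1.91  0.42  0.99 -0.52]
0.2 [ 0.4   0.57 -1.12  1.89  0.6   1.06 -0.78]
-2.95 [-1.21  0.41  1.38  1.9  -0.44  1.19 -2.63]
-2.95 [-1.1   0.73  1.35  2.04 -0.83  1.09 -2.3 ]
-2.95 [-1.12  0.83  1.35  1.92 -0.9   1.18 -2.37]
-2.95 [ 0.6   0.69 -1.31  1.9   0.74  1.15  2.35]
-2.95 [ 0.49  0.72 -1.32  1.89  0.76  1.17  2.23]
[558.69581107  82.49337153 147.        ]
```

Run:
```python
from h import *
grip(0.36)
robot.movep(list(lockp(0.017,280)),list(rot(0.75)))
s=robot.observe();print(s["t"],np.round(s["tcp_pos"],1),np.round(s["contact_force"],1),s["grip_width"])
for c in("top","scene"): cv2.imwrite(f"pics/b_{c}.png",viewer.read_camera(c)[:,:,::-1])
a=cv2.imread("pics/b_top.png");b=cv2.imread("pics/b_scene.png")
cv2.imwrite("pics/b.png",np.hstack([a[150:400,200:560],b[100:350,160:500]]))
```

```text
6.2 [516.9  41.7 279.8] [-0.4 -0.4  0. ] 0.3609943914580221
```

View pics/b.png

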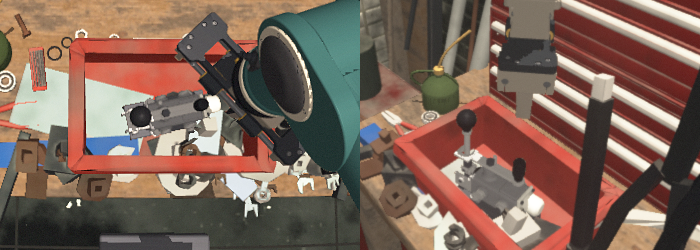

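The gripper is over the lock knob and nothing is touching. I'll descend with the jaws straddling the knob and swing it.

Run:
```python
from h import *
F=lambda:np.round(robot.observe()["contact_force"],1)
robot.servo_line(list(lockp(0.017,200)),feed=150); print(F())
robot.servo_line(list(lockp(0.017,178)),feed=60); print(F())
f=F()
if abs(f).max()<6:
    robot.servo_line(list(lockp(0.017,147)),feed=60); f=F();print(f)
if abs(f).max()<6:
    for lk in (.2,.4,.6,.8,1.0,1.1):
        robot.servo_line(list(lockp(lk,147)),feed=60); print(lk,F(),np.round(robot.observe()["tcp_pos"],1))
        if np.linalg.norm(F())>25: break
print(robot.observe()["t"])
```

```text
[-0.2 -0.2  0.6]
[ 0.1 -0.2  0.2]
[-0.5  0.3  0.1]
0.2 [ 0.3 -0.8 -0.1] [527.   46.3 147.2]
0.4 [ 0.2 -0.5  0.2] [536.7  52.  147. ]
0.6 [ 0.  -0.8  0.2] [545.2  59.8 147.1]
0.8 [-0.1  0.1  0.5] [552.   68.3 147.1]
1.0 [ 0.3  0.4 -0.3] [557.1  78.2 147.1]
1.1 [-0.5 -0.1 -0.5] [558.8  83.2 147. ]
10.0667
```

Run:
```python
from h import *
F=lambda:np.round(robot.observe()["contact_force"],1)
for lk in np.arange(1.14,1.5,.04):
    robot.servo_line(list(lockp(lk,147)),feed=40); robot.hold(.1); f=F(); print(round(lk,2),f,np.round(robot.observe()["tcp_pos"],1))
    if np.linalg.norm(f)>12: break
for c in("top","scene"): cv2.imwrite(f"pics/c_{c}.png",viewer.read_camera(c)[:,:,::-1])
a=cv2.imread("pics/c_top.png");b=cv2.imread("pics/c_scene.png")
cv2.imwrite("pics/c.png",np.hstack([a[150:400,200:560],b[100:350,160:500]]))
print(robot.observe()["t"])
```

```text
1.14 [0.5 1.  0.6] [559.3  84.8 147. ]
1.18 [-0.2 -1.8  0.3] [559.7  86.9 147. ]
1.22 [-0.1 -1.1 -0. ] [560.1  89.3 147. ]
1.26 [-0.2 -1.2  0.7] [560.5  91.5 147. ]
1.3 [-1.3 -3.6  1.2] [560.5  92.7 146.9]
1.34 [-2.1 -7.7  2.6] [560.4  93.1 146.8]
1.38 [ -3.8 -12.    4.1] [560.3  93.4 146.6]
12.6167
```

View pics/c.png

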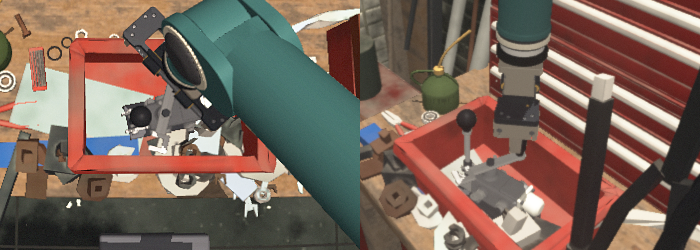

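The bar has swung off and hit its stop, with force rising from about 1.29. I'll back off slightly, lift clear and verify.

Run:
```python
from h import *
F=lambda:np.round(robot.observe()["contact_force"],1)
robot.servo_line(list(lockp(1.22,147)),feed=60); print(F())
p=lockp(1.22,270); robot.servo_line(list(p),feed=200); print(F())
grip(0)
# aside so the cameras see; towards lever start pose
obs=see("d")
for k,p in obs.items(): print(k,p.round(1))
r=least_squares(lambda u:np.concatenate([(model([*V[:3],u[0],u[1]])[k[0]]-p)/4 for k,p in obs.items()]),[1.,0],loss="soft_l1")
print(r.x)
a=cv2.imread("pics/d_top.png");b=cv2.imread("pics/d_scene.png")
cv2.imwrite("pics/d.png",np.hstack([a[150:400,200:560],b[100:350,160:500]]))
print(robot.observe()["t"])
```

```text
[0.5 0.4 0.4]
[-0.5 -0.  -0.3]
('lever_knob', 'scene') [495.3 142.5 202.6]
('lever_fulcrum', 'scene') [492.6 148.3  69.5]
('lock_knob', 'scene') [560.3  83.4 158.5]
('lock_pivot', 'scene') [506.1  95.3 121.3]
('valve', 'scene') [506.5  95.2   1.8]
('lever_knob', 'top') [491.6 149.2 202.4]
('lever_fulcrum', 'top') [496.3 143.8  67. ]
('lock_knob', 'top') [558.1  80.  152.2]
('lock_pivot', 'top') [502.6  94.  119.9]
('valve', 'top') [509.3  97.3   1. ]
[ 1.08878142 -0.00279754]
14.9
```

View pics/d.png

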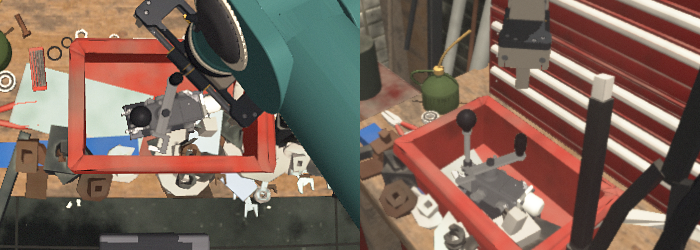

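The lock reads about 1.09, against its stop, and the lever is upright. Now the lever push with shut fingers.

Run:
```python
from h import *
O=robot.observe
F=lambda:np.round(O()["contact_force"],1)
d=-np.array([np.cos(V[2]),np.sin(V[2]),0]); k=np.array([495.,146.9,0])
pt=lambda s,z:list(k+d*s+[0,0,z])
R=rot(V[2]+np.pi/2)
robot.movep(pt(-50,260),list(R)); print(O()["t"],F())
robot.servo_line(pt(-50,177),feed=120); print(O()["t"],F())
robot.servo_line(pt(-30,177),feed=80); print("near",F())
f0=O()["contact_force"]@d
robot.servo_line(pt(10,177),feed=60); print("mid",F(),-(O()["contact_force"]@d-f0))
if abs(F()).max()<15:
    robot.servo_line(pt(26,177),feed=60)
    s=34
    robot.servo_line(pt(s,177),feed=60)
    t0=O()["t"]
    while True:
        robot.hold(.1); o=O(); f=-(o["contact_force"]@d-f0); print(s,round(f,1),np.round((np.array(o["tcp_pos"])-k)@d,1),o["t"])
        if f>13 or s>46: break
        s+=3; robot.servo_line(pt(s,177),feed=60)
    obs=see("e")
    robot.hold(max(0.1,t0+2.1-O()["t"])); print("hold",O()["t"]-t0,F(),np.round(O()["tcp_pos"],1))
    for kk,p in obs.items():
        if kk[0]=="lever_knob": print(kk,p.round(1),"want",model([*V[:3],1.1,.42])["lever_knob"].round(1))
robot.servo_line(pt(-55,177),feed=250); print(F(),O()["t"])
robot.servo_line(pt(-55,270),feed=250)
robot.hold(.3)
obs=see("f")
for kk,p in obs.items(): print(kk,p.round(1))
r=least_squares(lambda u:np.concatenate([(model([*V[:3],u[0],u[1]])[q[0]]-p)/4 for q,p in obs.items()]),[1.,0],loss="soft_l1")
print(r.x,O()["t"],F())
I=[cv2.imread(f"pics/{n}.png") for n in("e_top","e_scene","f_top","f_scene")]
C=lambda a,b:np.hstack([a[150:400,200:560],b[100:350,160:500]])
cv2.imwrite("pics/ef.png",np.vstack([C(*I[:2]),C(*I[2:])]))
```

```text
15.4667 [-0.2 -0.9  0.2]
16.3083 [-0.1  0.8 -0.7]
near [-0.  -0.1 -0.1]
mid [ 0.9 -5.2 -3. ] 5.150879549487876
34 19.1 26.1 18.325
hold 2.099999999999998 [  3.1 -18.9  -3.1] [488.7 172.2 175.5]
('lever_knob', 'scene') [484.8 197.6 193.5] want [484.8 198.7 188.7]
[-0.2  0.5  0.3] 20.8333
('lever_knob', 'scene') [497.6 144.2 203.1]
('lever_fulcrum', 'scene') [494.2 146.5  68.1]
('lock_knob', 'scene') [560.3  82.8 157.5]
('valve', 'scene') [510.9  98.3   0.9]
('lever_knob', 'top') [494.4 145.4 200.9]
('lever_fulcrum', 'top') [495.1 143.5  66.3]
('lock_knob', 'top') [558.7  82.4 153.6]
('lock_pivot', 'top') [501.6  92.6 121.5]
('valve', 'top') [505.   96.5  -1.2]
[ 1.10486257 -0.01577201] 22.2583 [1.  0.7 0.1]
```

View pics/ef.png

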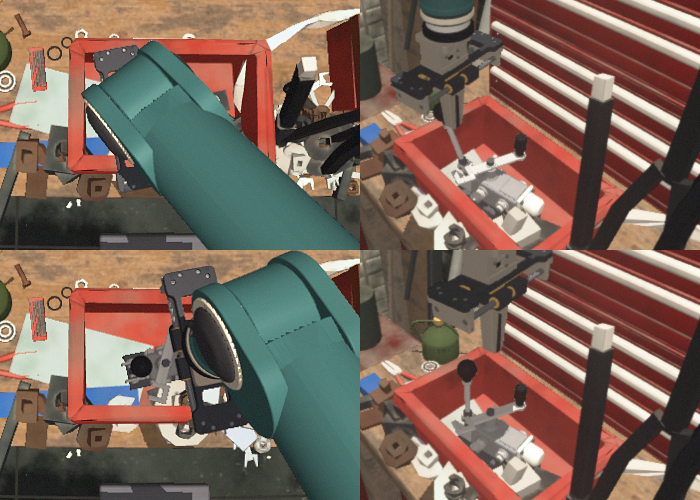

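The top pair shows the lever tipped fully over, and the bottom pair shows it upright again, with the lock still off and the gripper clear. I'm handing the job in.

Run:
```python
from h import *
print(robot.job_done(), robot.observe()["t"])
```

```text
the job is handed in; nothing more can be done
the job is handed in; nothing more can be done
```

The job is done and handed in at about 22.3 s of the 45 s; the system gives no verdict, so these are my own checks.

- **Lock:** I straddled its knob with the part-open jaws and swung it until it met its stop at about 12 N. Afterwards it measured 1.09 rad, then 1.10 rad in the last check (fully off is 1.1).
- **Lever:** I pushed its knob with the shut fingers to the stop (about 19 N, with the fingers where full tilt would put them) and held it for 2.1 s. I then backed the fingers away quickly. It came back upright, measuring -0.02 rad, which is within camera error.
- **One disagreement:** while the lever was held over, the scene camera put its knob within about 1 mm sideways of where full tilt should be, but 5 mm too high. That is about the camera's error. The top camera could not see it because the arm was in the way.
- **Clearance and tools:** the gripper ended up clear of everything, with contact force around 1 N, which is the sensor's noise. I did not touch the tools, and those in view were where they had been, but I did not measure their positions.

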